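# Preheat from the engine test box

### The job

Get the diesel test box on the bench preheating: first swing the turnbutton square across the front edge of the clear fuse cover so that the cover cannot lift. Then take the flat-headed key out of the wooden block, ease it down past the stiff pins of the key switch until its collar sits on the plate, turn it a quarter clockwise against the spring to the stop, and keep it there: the program finishes while the gripper still holds the key turned. Leave the other two keys and the tools round about where they are.

Things in the scene. Friction and masses are not known exactly. Their poses are not given: they have to be found in the camera images.
- test_box: Engine test box: fixed grey steel case, 190 (x) x 270 (y) x 75 mm, grey top panel; origin at the centre of its underside, x to its back, y to its left, z up. Clear fuse cover and turnbutton on its left, key switch on its right, rev counter behind that, two pilot lamps and a push button in front. Only the turnbutton stands more than 10 mm above the panel.
- turnbutton (a joint): Angle of the steel turnbutton, rad, growing clockwise seen from above: 0 = tongue points to the box's left (+y), along the cover's front edge, cover free; 1.57 = tongue points to the box's back (+x), square across the cover. Stops at -0.5 and 1.62. Turns with 0.03 N m and stays where it is left.
- turnbutton_grip (a point): Middle of the turnbutton's finger grip, on its upright pivot, 97 mm above the bench. The grip is an upright fin 9 mm thick, 30 mm long, lying along the tongue, 18 mm tall (87 to 105 mm above the bench). Tongue below it: 15 mm wide, 7 mm thick, 46 mm long from the pivot. The point's axes turn with the tongue, which points to its +y.
- fuse_cover (a joint): Angle of the clear fuse cover (plate 112 x 112 x 4 mm lying on the panel, grey rim) about the hinge at its back edge, rad: 0 = shut, grows as its front edge lifts. Its front edge is 29 mm behind the turnbutton's pivot.
- keyhole (a point): Centre of the keyhole's mouth, on top of the switch's 46 mm square steel plate, 77.5 mm above the bench. Axes of the test box: upright slot 18 mm along x, 6.5 mm along y, bevelled, with a 10.5 mm eye in its middle, through the 5 mm plate; plug slot below just as wide. A ring of 33 mm inner and 43 mm outer diameter stands 4 mm high round it.
- switch_plug (a joint): Angle of the plug below the plate, rad: 0 = rest, its slot in line with the keyhole; grows as the key turns it clockwise seen from above, to the stop at 1.5. A spring (0.025 N m at rest, 0.1 at the stop) turns it back when let go. Two sprung pins in it catch on the key's notches: 5 to 8 N, up to 15 N if off centre; it can turn only in the key's last 3 mm of travel. Key play about 0.12 rad.
- ignition_key: The key to use: flat black head, notched steel blade, upright in the block. Origin: centre of the blade's tip; z up, x along the blade's 16 mm width, y across its 4.5 mm; the same after a half turn about z. Collar (21 mm dia, 4 high) starts 36 mm above the tip, so home = tip 36 mm below the mouth. Head 36 wide (x), 9 thick (y), 40 to 83 mm above the tip, flat to 64, a loop above. 50 g.
- tee_key: Another key in the block, to be left: round shank, its head a black crossbar 56 mm long (along x), 13 mm thick, top 80 mm above the origin at the key's lower end.
- knob_key: Another key in the block, to be left: round shank, its head a lobed round black knob of 36 mm diameter, top 76 mm above the origin at the key's lower end.
- key_block: Fixed dark hardwood block, 182 (x) x 56 (y) x 47 mm, origin at the centre of its underside. Three upright holes of 18.5 mm diameter and 40 mm depth, 58 mm apart along its x; one key hangs in each by its collar, tip 11 mm above the bench, in any order.
- carpenter_pencil: Flat pencil, 165 mm, lying along the bench's front edge; to be left alone.
- folding_rule: Folding rule, 212 x 15 x 18 mm, lying along the bench's front edge; to be left alone.
- adjustable_spanner: Adjustable spanner, 202 mm, 11 mm high, lying to the right of the block; to be left alone.
- screwdriver_1: Screwdriver, 200 mm, 30 mm high, lying behind and to the left of the box; to be left alone.

How it is judged:
On the way, in this order (a step that is already met when the one before it is completed fails the run):
1. the turnbutton stands across the shut fuse cover (value of joint turnbutton above 1.3 rad and value of joint fuse_cover below 0.05 rad), for 0.2 s.
2. the flat-headed key is fully home in the key switch (z of ignition_key in the frame of keyhole below -0.0335 m and horizontal distance between ignition_key and keyhole below 0.004 m and angle between ignition_key's own z axis and vertical below 0.15 rad), for 0.1 s.
At the end, for the whole second after the job is handed in: Key home in the switch (tip 32.5 mm or more below the mouth, within 4 mm of its centre, within 0.15 rad of upright), plug held at 1.35 rad or more, fingers gripping the key with over 2 N; turnbutton at 1.3 rad or more, fuse cover shut (under 0.05 rad) (all of step 1 and value of joint switch_plug above 1.35 rad and z of ignition_key in the frame of keyhole below -0.0325 m and horizontal distance between ignition_key and keyhole below 0.004 m and angle between ignition_key's own z axis and vertical below 0.15 rad and contact force between the fingers and ignition_key above 2 N); the arm keeps its last pose, push and grip.
It fails at once if one of the other two keys is moved (distance of any of tee_key, knob_key from where it was at the start of the episode above 0.02 m).
It fails at once if a tool lying round about is moved (distance of any of carpenter_pencil, folding_rule, adjustable_spanner, screwdriver_1 from where it was at the start of the episode above 0.03 m).
It also fails if it takes over 67 s, if anything falls off the work surface, if the arm or the gripper's body presses on something with over 40 N, if the wrist force passes 120 N, or if a joint passes its speed limit or range.

### The arm

A 7-joint arm with a two-finger parallel gripper is mounted at the origin on a cart in front of the work surface, level with it; the furniture and walls round the work are solid. World frame = base frame: x ahead of the robot, y to its left, z up, the work surface at z = 0. Lengths are in m, angles in rad, forces in N, time in s.
With the tool pointing down it reaches from about 0.4 to 0.875 m from the base axis. Payload 6.5 kg.
Tool frame: the origin (TCP) lies between the finger pads; the fingertips stand 17 mm ahead of it and the grasp point (between the pads) lies 2 mm behind it; z points along the fingers, y is the line along which they close (so a half turn about z gives the same grasp; the last joint's range is limited). The gripper opens to 85 mm and grips with 20 to 120 N. Pads are 22 mm wide; open, the fingers measure 114 mm over their backs; the gripper's body (76 mm by 85 mm) begins 54 mm behind the grasp point. The pads swing forward as they close: fully open they stand 13 mm farther back than shut.
Start: joints at [1.096, 0.536, -0.004, 1.538, 0.003, 1.067, -0.071], TCP at [0.258, -0.596, 0.22] pointing down, gripper open.
Joint ranges: [-2.7, 2.7], [-0.37, 2.16], [-1.27, 1.26], [0.24, 2.4], [-1.31, 4.45], [0.19, 1.91], [-2.76, 2.76]. Speed limits (rad/s): [2.39, 2.39, 3.14, 3.14, 3.14, 3.14, 3.14].

### API

Orientations are given as a unit quaternion [x, y, z, w].
In Python, from station import robot, vision gives the robot as it stands. The module is installed in compiled form; this text tells all that it offers.
- The arm moves only by the tool drive_tool, never from a script. Its argument "plan" is one flat list of numbers, 7 for each row, row after row: the shift along the tool's x, y, z in mm, then the turn, a rotation vector about the tool's x, y, z in degrees, then the opening, from -1 (shut) to 1 (fully open). A call has 1 to 12 rows; each row shifts and turns the commanded pose from where the row before left it, along the tool's axes as they then stand; what a row does not reach is not made up. A row lasts 1/10 s, in which the tool goes at most 50 mm and 8.59 degrees, less where a joint would pass 70% of its speed; a pose out of reach is approached as far as the arm can. A call with a gripper value outside its range is refused whole. The fingers move at their own pace and stop on an object; "grip_force" is the grip in N (left out, the last holds). Time passes only in rows, so rows that do not move let the fingers close. It gives the time, the measured TCP pose, the force, the opening and the grip force at its end, in the units of the state.
- robot.observe(): the state, without advancing time (a new reading comes with each control period).
- vision.snapshot(name): name is "scene" or "top" or "wrist"; returns the picture (400x640x3 uint8, red, green, blue); there is no depth.
- vision.calibration(name): a dict with "fx", "fy", "cx", "cy" (pixels), "camera_from_world" (4x4, takes a point from world to camera coordinates). Camera axes: x right, y down, z forward; pixel columns grow to the right and rows downward; lengths in m; the calibration is good to about 2 mm. A picture is of the moment at which its call begins: read the wrist's pose just before it. calibration takes no time and is no camera call; for the wrist camera it gives the pose at the moment of the call.
- robot.job_done(): hands the job in; it is judged then, once.
The state is a dict: "time_s": time; "joint_positions": joint angles; "qvel": joint speeds; "effort": joint torques, N m; "tcp_pos": TCP position; "eef_rot": TCP orientation; "contact_force": force on the tool from outside, world axes, zero at the start; "ft_torque": the same for the moment, N m; "gripper_width": opening from 0.0 (shut) to 1.0 (fully open); "finger_force": force on a finger pad.
Only numpy, scipy, OpenCV 4.12 (cv2) and the standard library are available. Lean on these libraries where they do the work, as an engineer would, in place of code of your own. Each camera call takes 0.05 s, during which the arm holds its last target. There are 200 camera calls.

## Working session

There is one attempt and no reset: what is moved stays moved. The work goes in short steps, Python scripts to look and compute and a tool call to move; the robot and the scene stay as the last step left them, time stands still between calls to the robot, and variables do not carry over. Pictures are saved under pics/ and viewed, at most 10 in all, crops included, and the job is handed in when it is done.

Besides the shell and the picture viewer there is one more tool, called after ">>>" by a JSON object that holds its "name" and its "arguments", one argument or row to a line. drive_tool: Moves the arm, as the interface text tells. Its arguments: {"type":"object","properties":{"plan":{"type":"array","items":{"type":"number"}},"grip_force":{"type":"number"}},"required":["plan"]}

```bash
mkdir -p pics
cat > h.py <<'E'
import numpy as np,cv2
from station import robot,vision
def snap(n,f=None):
    c=vision.calibration(n); im=vision.snapshot(n)
    if f: cv2.imwrite('pics/'+f,im[:,:,::-1])
    return im,c
def ray(c,u,v,z):
    T=np.array(c['camera_from_world']);R=T[:3,:3];o=-R.T@T[:3,3]
    d=R.T@np.array([(u-c['cx'])/c['fx'],(v-c['cy'])/c['fy'],1.])
    return o+d*(z-o[2])/d[2]
def proj(c,p):
    T=np.array(c['camera_from_world']);q=T[:3,:3]@np.array(p)+T[:3,3]
    return np.array([c['fx']*q[0]/q[2]+c['cx'],c['fy']*q[1]/q[2]+c['cy']])
E
python3 - <<'E'
from h import *
a,c=snap('top','top.png');b,d=snap('scene','scene.png')
for k in (c,d):
    T=np.array(k['camera_from_world']);print(k['fx'],-T[:3,:3].T@T[:3,3],T[:3,:3].round(3).tolist())
s=robot.observe();print(s)
E
```

```text
430.87396749507485 [ 0.34022883 -0.00608701  1.28788853] [[-0.007, -1.0, 0.014], [-0.989, 0.005, -0.149], [0.149, -0.015, -0.989]]
464.8016218475926 [-0.47496762 -0.6933433   1.06756684] [[0.575, -0.818, -0.003], [-0.525, -0.366, -0.768], [0.627, 0.443, -0.641]]
{'time_s': 0.1, 'joint_positions': array([ 1.09580259,  0.53705553, -0.0044113 ,  1.53873518,  0.00259074,
        1.06729782, -0.07120871]), 'qvel': array([ 1.15977128e-03, -7.54206776e-04, -5.11390197e-05, -2.15807894e-03,
       -1.14944931e-03,  1.55237250e-04, -7.94660268e-04]), 'effort': array([ 2.09780548e-03, -5.84570038e+01,  1.05171226e+00, -2.59780687e+01,
        1.25715844e-02,  4.62927666e-03, -3.28211809e-05]), 'tcp_pos': array([ 0.25812853, -0.59593774,  0.21923883]), 'eef_rot': array([ 9.79179764e-01,  2.02993681e-01, -2.07830510e-04, -7.15544387e-04]), 'contact_force': array([ 0.2420914 , -0.11519942,  0.66499963]), 'ft_torque': array([0.00338362, 0.0701461 , 0.00473955]), 'finger_force': 0.0, 'gripper_width': 1.0009822759260072}
```

View pics/top.png

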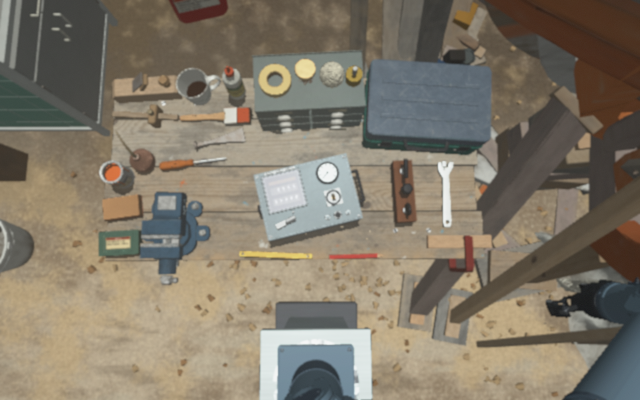

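View pics/scene.png

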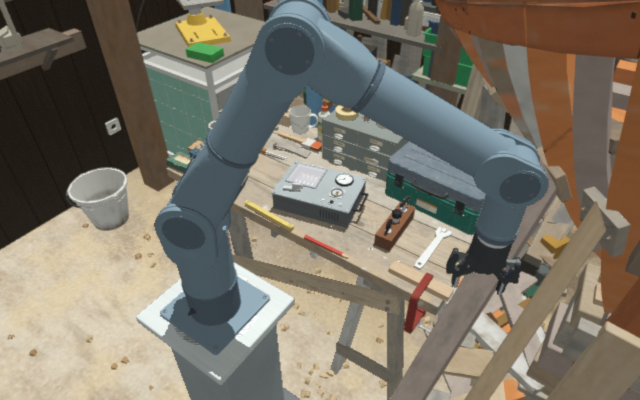

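The top view shows the box at (257–360, 155–243), turnbutton about (286,223), key switch about (333,198), and the key block at (402,193). I'll enlarge that region.

Run:
```python
from h import *
a,c=snap('top')
k=cv2.resize(a[145:255,250:420],None,fx=4.7,fy=4.7,interpolation=cv2.INTER_CUBIC)
cv2.imwrite('pics/topc.png',k[:,:,::-1])
for n,u,v,z in [('box',308,198,.075),('tb',286,223,.08),('kh',333,198,.0775),('blk0',402,161,.047),('blk1',402,224,.047)]: print(n,ray(c,u,v,z).round(3))
```

```text
box [0.523 0.018 0.075]
tb [0.451 0.08  0.08 ]
kh [ 0.522 -0.053  0.077]
blk0 [ 0.636 -0.259  0.047]
blk1 [ 0.45  -0.253  0.047]
```

View pics/topc.png

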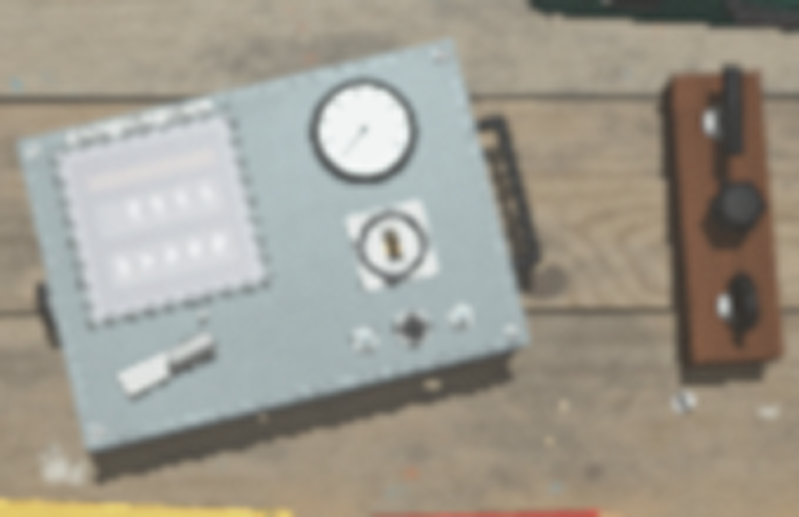

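The crop shows, on the block from top to bottom: tee bar (733,110), knob (740,205), flat key (740,303). The keyhole is at (393,245). The turnbutton grip is at about (192,350), with its tongue to the box's left, and the box yaw is about 13°. I'll move over the block for a close view.

>>> {"name": "drive_tool", "arguments": {
  "plan": [31, -21, -13, 0, 0, 0, 1, 31, -21, -13, 0, 0, 0, 1, 31, -21, -13, 0, 0, 0, 1, 31, -21, -13, 0, 0, 0, 1, 31, -21, -13, 0, 0, 0, 1, 31, -21, -13, 0, 0, 0, 1, 31, -21, -13, 0, 0, 0, 1, 31, -21, -13, 0, 0, 0, 1, 31, -21, -13, 0, 0, 0, 1, 31, -21, -13, 0, 0, 0, 1, 0, 0, 0, 0, 0, 0, 1]
}}

```text
time_s: 1.25
tcp_pos: [0.4635, -0.2749, 0.3518]
eef_rot: [0.978, 0.207, 0.002, -0.0]
contact_force: [0.6, 0.3, 0.7]
gripper_width: 0.998
finger_force: 0.0
```

```bash
cat >> h.py <<'E'
def where():
    from scipy.spatial.transform import Rotation as Ro
    s=robot.observe();R=Ro.from_quat(s['eef_rot']).as_matrix()
    return s,s['tcp_pos'],R,np.degrees(np.arctan2(R[1,0],R[0,0]))
E
python3 - <<'E'
from h import *
s,p,R,y=where();print(p,y,R[:,2],s['joint_positions'])
a,c=snap('wrist','w1.png');T=np.array(c['camera_from_world']);print(c['fx'],-T[:3,:3].T@T[:3,3],T[:3,:3].round(2).tolist())
E
```

```text
[ 0.46345456 -0.27494151  0.35176726] 23.948440954451467 [ 0.00428196  0.00129883 -0.99998999] [ 0.59308622  0.23339793 -0.16847648  1.65979829  0.03777544  1.24844366
 -0.73557036]
289.24036035967293 [ 0.5352689  -0.243535    0.50584337] [[0.41, -0.91, 0.0], [-0.87, -0.39, 0.31], [-0.28, -0.13, -0.95]]
```

View pics/w1.png

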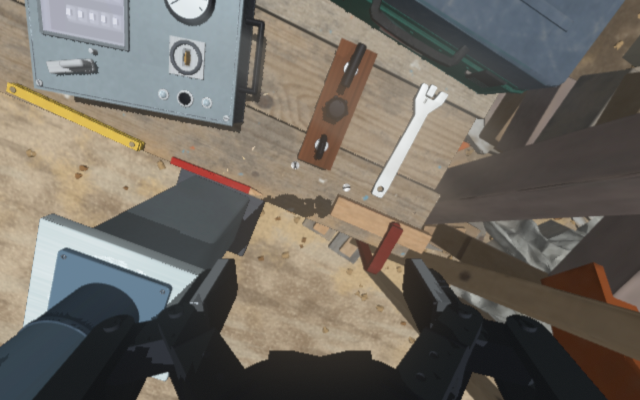

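The wrist view shows the turnbutton grip near (85,66), keyhole (186,57), flat key (321,147), knob (335,108) and tee bar (355,65). Next I'll measure these and move above the turnbutton.

Run:
```python
from h import *
s,p,R,y=where();c=vision.calibration('wrist')
for n,u,v,z in [('tb',85,66,.097),('kh',186,57,.0775),('flat',321,147,.09),('knob',335,108,.087),('tee',355,65,.091)]: print(n,ray(c,u,v,z).round(3))
d=np.array([.451,.08,.20])-p;print(R.T@d*1000)
```

```text
tb [0.461 0.049 0.097]
kh [ 0.523 -0.057  0.078]
flat [ 0.488 -0.269  0.09 ]
knob [ 0.544 -0.266  0.087]
tee [ 0.603 -0.267  0.091]
[ 134.51507456 -331.86097838  150.75317135]
```

>>> {"name": "drive_tool", "arguments": {
  "plan": [13, -30, 0, 0, 0, 0, 1, 13, -30, 0, 0, 0, 0, 1, 13, -30, 0, 0, 0, 0, 1, 13, -30, 0, 0, 0, 0, 1, 13, -30, 0, 0, 0, 0, 1, 13, -30, 0, 0, 0, 0, 1, 13, -30, 0, 0, 0, 0, 1, 13, -30, 0, 0, 0, 0, 1, 13, -30, 0, 0, 0, 0, 1, 13, -30, 0, 0, 0, 0, 1]
}}

```text
time_s: 2.3
tcp_pos: [0.459, 0.046, 0.3495]
eef_rot: [0.979, 0.202, -0.0, 0.0]
contact_force: [-0.3, -0.5, 0.0]
gripper_width: 0.999
finger_force: 0.0
```

>>> {"name": "drive_tool", "arguments": {
  "plan": [0, 0, 15, 0, 0, -7.9, 1, 0, 0, 15, 0, 0, -7.9, 1, 0, 0, 15, 0, 0, -7.9, 1, 0, 0, 15, 0, 0, -7.9, 1, 0, 0, 15, 0, 0, -7.9, 1, 0, 0, 15, 0, 0, -7.9, 1, 0, 0, 15, 0, 0, -7.9, 1, 0, 0, 15, 0, 0, -7.9, 1, 0, 0, 15, 0, 0, -7.9, 1, 0, 0, 15, 0, 0, -7.9, 1, 0, 0, 0, 0, 0, 0, 1]
}}

```text
time_s: 3.4
tcp_pos: [0.4577, 0.0447, 0.1979]
eef_rot: [0.627, 0.779, -0.002, -0.002]
contact_force: [0.8, -1.3, 0.3]
gripper_width: 1.001
finger_force: 0.0
```

Run:
```python
from h import *
s,p,R,y=where();print(p,y,R[:,2],s['joint_positions'].round(2))
a,c=snap('wrist','w2.png');print(proj(c,p),proj(c,[.461,.055,.097]))
```

```text
[0.45765015 0.04471596 0.19788278] 102.38838289993187 [-4.66585882e-03 -6.14619130e-04 -9.99988926e-01] [ 0.3   0.3  -0.57  2.01  0.21  0.89 -0.17]
[320.88332135 250.09605083] [326.98011979 189.577291  ]
```

View pics/w2.png

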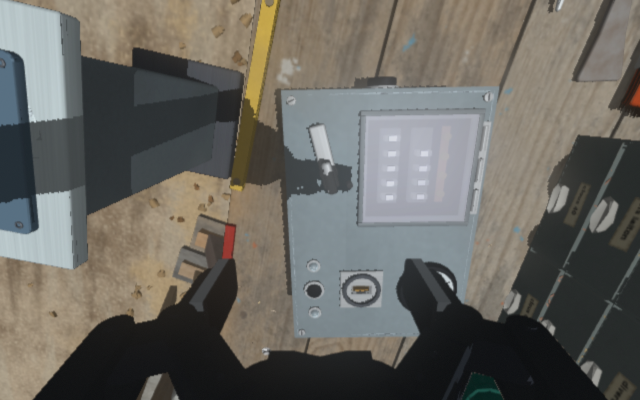

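This view shows the panel corners at (283,91), (496,87) and (297,335), the keyhole at (361,289), and the tongue from (317,125) to about (330,172). The grip is in shadow near (328,172), so I'll brighten that crop.

Run:
```python
from h import *
a=cv2.imread('pics/w2.png');c=vision.calibration('wrist')
k=a[110:210,280:380].astype(float)/255;k=(255*k**.55).astype(np.uint8)
k2=a[255:325,320:400]
K=cv2.resize(k,(560,560),interpolation=cv2.INTER_CUBIC);K2=cv2.resize(k2,(240,210));K=np.hstack([K,np.zeros((560,240,3),np.uint8)]);K[:210,560:]=K2
cv2.imwrite('pics/w2c.png',K)
pts={n:ray(c,u,v,z) for n,u,v,z in [('LF',283,91,.075),('LB',496,87,.075),('RF',297,335,.075),('tip',317,125,.087),('kh',361,289,.0775)]}
for n,p in pts.items(): print(n,p.round(4))
yw=lambda d:np.degrees(np.arctan2(d[1],d[0]))
print(yw(pts['LF']-pts['RF'])-90,np.linalg.norm(pts['LF']-pts['RF']),yw(pts['LB']-pts['LF']),np.linalg.norm(pts['LB']-pts['LF']))
```

```text
LF [0.4053 0.1303 0.075 ]
LB [0.5903 0.1736 0.075 ]
RF [ 0.4683 -0.1329  0.075 ]
tip [0.4413 0.1085 0.087 ]
kh [ 0.5256 -0.0534  0.0775]
13.46114348484059 0.27053511382324025 13.196889073529002 0.1900014749912448
```

View pics/w2c.png

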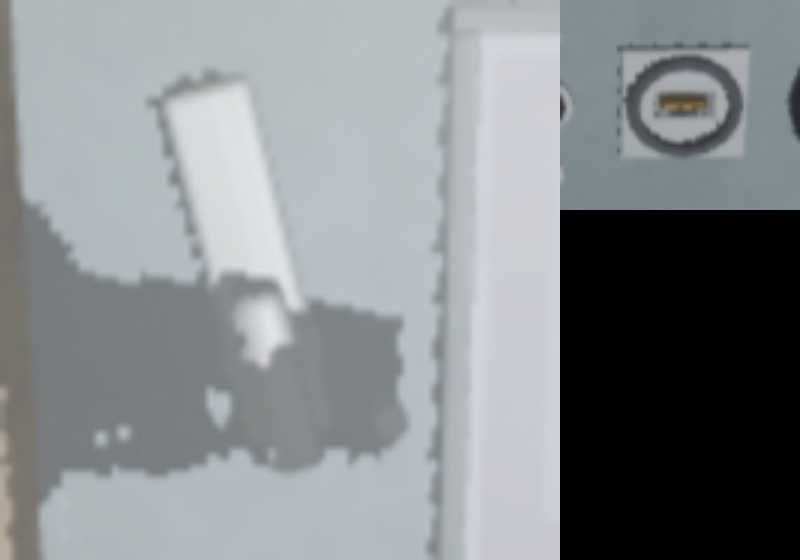

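Run:
```python
from h import *
c=vision.calibration('wrist');f=lambda x,y,z:ray(c,280+x/5.6,110+y/5.6,z)
a=f(207,93,.087);b=f(257,292,.087);d=(a-b);h=np.degrees(np.arctan2(d[1],d[0]));print('tongue',a,b,h)
u=d/np.linalg.norm(d);print('pivot from tip',a-u*.046)
g1=f(262,300,.105);g2=f(290,462,.105);e=g1-g2;print('fin',g1,g2,(g1+g2)/2,np.linalg.norm(e),np.degrees(np.arctan2(e[1],e[0])))
kh=ray(c,320+(685-560)/3,255+103/3,.0775);print('kh',kh)
# box frame coordinates
th=np.radians(13.35);B=np.array([[np.cos(th),np.sin(th)],[-np.sin(th),np.cos(th)]])
for p in [a-u*.046,(g1+g2)/2,kh]: print(B@(p[:2]-[.5293,.0204]))
s,p,R,y=where();print(y,p)
```

```text
tongue [0.44153747 0.10717972 0.087     ] [0.45621734 0.07786982 0.087     ] 116.60400443380499
pivot from tip [0.46213727 0.06605007 0.087     ]
fin [0.45623787 0.07984862 0.105     ] [0.46626028 0.05550261 0.105     ] [0.46124908 0.06767562 0.105     ] 0.026328248656472226 112.3752904928099
kh [ 0.52640954 -0.05366258  0.0775    ]
[-0.05480729  0.0599243 ]
[-0.05529615  0.06171101]
[-0.01991332 -0.07139384]
102.16122107581963 [0.45851804 0.04513081 0.19905543]
```

>>> {"name": "drive_tool", "arguments": {
  "plan": [0, 0, 0, 0, 0, -6.1, 0.2, 0, 0, 0, 0, 0, -6.1, 0.2, 9.2, 6.2, 15, 0, 0, 0, 0.2, 9.2, 6.2, 15, 0, 0, 0, 0.2, 0, 0, 15, 0, 0, 0, 0, 0, 0, 15, 0, 0, 0, 0, 0, 0, 15, 0, 0, 0, 0, 0, 0, 0, 0, 0, 0, 0, 0, 0, 0, 0, 0, 0, 0],
  "grip_force": 30
}}

```text
time_s: 4.35
tcp_pos: [0.4634, 0.068, 0.1256]
eef_rot: [0.541, 0.841, 0.0, 0.0]
contact_force: [0.2, 0.3, 0.6]
gripper_width: 0.499
finger_force: 0.0
```

Run:
```python
from h import *
s,p,R,y=where();print(p,y,s['gripper_width'])
print((R.T@(np.array([.462,.067,.107])-p)*1000).round(1))
```

```text
[0.46342869 0.06803116 0.1256351 ] 114.47974028990559 0.4987987306092961
[-0.3 -1.7 18.6]
```

>>> {"name": "drive_tool", "arguments": {
  "plan": [0, -1.5, 9, 0, 0, 0, 0, 0, 0, 9, 0, 0, 0, 0, 0, 0, 0, 0, 0, 0, -1, 0, 0, 0, 0, 0, 0, -1, 0, 0, 0, 0, 0, 0, -1, 0, 0, 0, 0, 0, 0, -1, 0, 0, 0, 0, 0, 0, -1]
}}

```text
time_s: 5.05
tcp_pos: [0.4618, 0.0677, 0.1072]
eef_rot: [0.54, 0.842, 0.0, 0.0]
contact_force: [-0.4, -1.1, 0.1]
gripper_width: -0.002
finger_force: 0.0
```

The fingers closed on nothing, so I'll look at why.

Run:
```python
from h import *
s,p,R,y=where();print(p,y,s['gripper_width'],s['finger_force'],s['contact_force'])
a,c=snap('wrist');b,d=snap('scene');
q=proj(d,[.462,.067,.1]).astype(int);print(q,proj(c,p),proj(c,p-[0,0,.017]))
k=a[150:330,220:420][:,:,::-1].astype(float)/255;k=(255*k**.6).astype(np.uint8)
K=cv2.resize(k,(500,450),interpolation=cv2.INTER_CUBIC);K2=cv2.resize(b[q[1]-45:q[1]+45,q[0]-30:q[0]+30][:,:,::-1],(300,450),interpolation=cv2.INTER_CUBIC)
cv2.imwrite('pics/w3.png',np.hstack([K,K2]))
```

```text
[0.46178246 0.06774173 0.10717683] 114.62194393672517 -0.002171435456692718 0.0 [-0.41377068 -1.12330659  0.13438258]
[295 183] [321.17076908 250.43610654] [321.0339319  238.19729203]
```

View pics/w3.png

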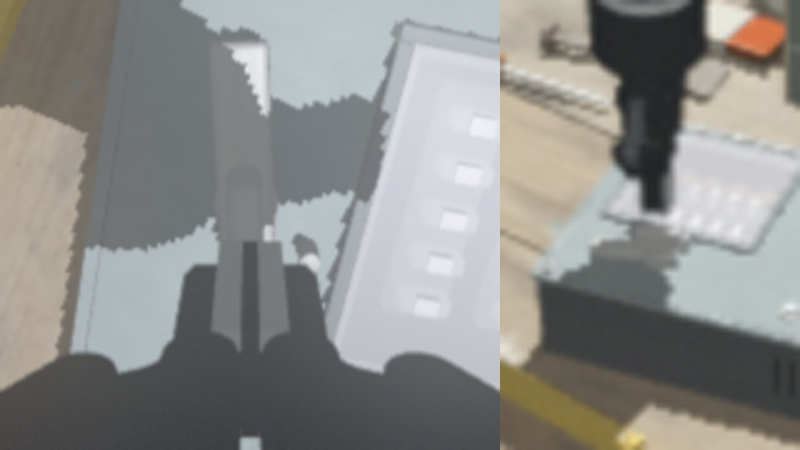

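Run:
```python
from h import *
s,p,R,y=where();c=vision.calibration('wrist')
f=lambda X,Y,z:ray(c,220+X/2.5,150+Y/2.5,z)
for n,X,Y,z in [('fin far',242,165,.105),('fin seen near',242,240,.105),('tongue tip',240,45,.087),('fingerfront',250,240,.09),('ff',250,240,.105),('ff',250,240,.125),('block sep L',216,240,.11),('R',286,240,.11)]:
    w=f(X,Y,z);print(n,w.round(4),'tool',(R.T@(w-p)*1000).round(1))
T=np.array(c['camera_from_world']);print('cam tool',R.T@(-T[:3,:3].T@T[:3,3]-p))
```

```text
fin far [0.4507 0.0857 0.105 ] tool [20.9 -2.6  2.1]
fin seen near [0.4586 0.0683 0.105 ] tool [ 1.8 -2.6  2.1]
tongue tip [0.44   0.1076 0.087 ] tool [45.3 -3.2 20.1]
fingerfront [0.4635 0.0623 0.09  ] tool [-5.6 -0.7 17.1]
ff [0.4603 0.0691 0.105 ] tool [ 1.8 -0.7  2.1]
ff [0.4561 0.0782 0.125 ] tool [ 11.8  -0.7 -17.9]
block sep L [0.4521 0.0681 0.11  ] tool [ 4.3 -8.6 -2.9]
R [0.4668 0.0748 0.11  ] tool [ 4.3  7.6 -2.9]
cam tool [ 0.07949957 -0.00095111 -0.1537081 ]
```

The tongue and fin are where I measured them, so the closed fingers seem to sit above the fin. I'll probe downward gently to find the true tip height.

>>> {"name": "drive_tool", "arguments": {
  "plan": [0, 0, 1.5, 0, 0, 0, -1, 0, 0, 1.5, 0, 0, 0, -1, 0, 0, 0, 0, 0, 0, -1]
}}

```text
time_s: 5.45
tcp_pos: [0.4614, 0.0677, 0.1037]
eef_rot: [0.54, 0.842, -0.0, -0.0]
contact_force: [-0.5, -0.0, -0.7]
gripper_width: 0.002
finger_force: 0.0
```

>>> {"name": "drive_tool", "arguments": {
  "plan": [0, 0, 1.5, 0, 0, 0, -1, 0, 0, 1.5, 0, 0, 0, -1, 0, 0, 0, 0, 0, 0, -1]
}}

```text
time_s: 5.75
tcp_pos: [0.4614, 0.0677, 0.1007]
eef_rot: [0.54, 0.842, -0.0, -0.0]
contact_force: [-0.1, 0.3, -0.1]
gripper_width: -0.004
finger_force: 0.0
```

>>> {"name": "drive_tool", "arguments": {
  "plan": [0, 0, 1.5, 0, 0, 0, -1, 0, 0, 1.5, 0, 0, 0, -1, 0, 0, 0, 0, 0, 0, -1]
}}

```text
time_s: 6.05
tcp_pos: [0.4615, 0.0677, 0.0978]
eef_rot: [0.54, 0.842, -0.0, -0.0]
contact_force: [-0.4, 0.5, 0.4]
gripper_width: -0.003
finger_force: 0.0
```

>>> {"name": "drive_tool", "arguments": {
  "plan": [0, 0, 1.5, 0, 0, 0, -1, 0, 0, 1.5, 0, 0, 0, -1, 0, 0, 0, 0, 0, 0, -1]
}}

```text
time_s: 6.35
tcp_pos: [0.4615, 0.0677, 0.0948]
eef_rot: [0.54, 0.842, -0.0, -0.0]
contact_force: [0.8, -1.1, 0.2]
gripper_width: -0.003
finger_force: 0.0
```

Run:
```python
from h import *
s,p,R,y=where();print(p,y)
a,c=snap('wrist');b,d=snap('scene');t,e=snap('top')
def crop(im,q,h,S):
    q=np.round(q).astype(int);k=im[q[1]-h:q[1]+h,q[0]-h:q[0]+h][:,:,::-1];k=(255*(k/255.)**.6).astype(np.uint8);return cv2.resize(k,(S,S),interpolation=cv2.INTER_CUBIC),q
P=[.462,.067,.1]
A,qa=crop(a,np.array([320,240]),60,400);B,qb=crop(b,proj(d,P),30,400);print(qa,qb)
for z in (.075,.09,.105,.12): print(z,proj(d,[p[0],p[1],z]),proj(c,[p[0],p[1],z]))
cv2.imwrite('pics/w4.png',np.hstack([A,B]))
```

```text
[0.46146818 0.06767416 0.09478135] 114.62088054775352
[320 240] [296 184]
0.075 [295.81701456 189.79706885] [321.04684051 236.40217807]
0.09 [295.653365   186.32845578] [321.1478657  246.77029501]
0.105 [295.48767487 182.81659216] [321.26675846 258.97214349]
0.12 [295.31990577 179.26066397] [321.40871879 273.54139434]
```

View pics/w4.png

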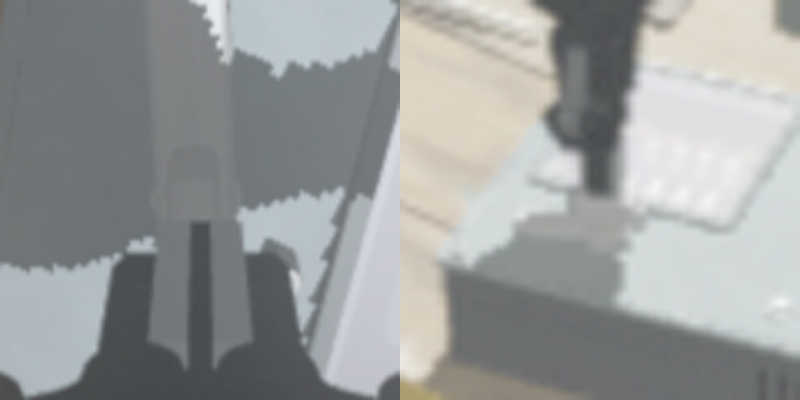

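Both cameras place the shut fingertips about 18–20 mm behind the reported TCP, at z≈0.11: the wrist view shows the finger front at (320,246), and the scene view shows the tip at (296,183). They should be 17 mm ahead. I'll keep probing down to confirm this by touching the fin.

>>> {"name": "drive_tool", "arguments": {
  "plan": [0, 0, 1.5, 0, 0, 0, -1, 0, 0, 1.5, 0, 0, 0, -1, 0, 0, 0, 0, 0, 0, -1]
}}

```text
time_s: 6.8
tcp_pos: [0.462, 0.0678, 0.0936]
eef_rot: [0.54, 0.842, -0.0, 0.001]
contact_force: [-6.9, -1.9, 22.2]
gripper_width: 0.001
finger_force: 11.4
```

>>> {"name": "drive_tool", "arguments": {
  "plan": [0, 0, 1.5, 0, 0, 0, -1, 0, 0, 0, 0, 0, 0, -1]
}}

```text
time_s: 7.0
tcp_pos: [0.4622, 0.0678, 0.0933]
eef_rot: [0.54, 0.842, -0.001, 0.001]
contact_force: [-10.0, -2.3, 40.8]
gripper_width: 0.003
finger_force: 20.6
```

>>> {"name": "drive_tool", "arguments": {
  "plan": [0, 0, 1.5, 0, 0, 0, -1, 0, 0, 0, 0, 0, 0, -1]
}}

```text
time_s: 7.2
tcp_pos: [0.4624, 0.0678, 0.0931]
eef_rot: [0.54, 0.842, -0.001, 0.002]
contact_force: [-16.6, -4.6, 60.3]
gripper_width: 0.001
finger_force: 29.9
```

Contact came at TCP z=0.0937 against the fin top at 0.105, so the shut tips are about 11 mm behind the TCP. I'll back off, open, and go down step by step, watching the force.

>>> {"name": "drive_tool", "arguments": {
  "plan": [0, 0, -9, 0, 0, 0, -1, 0, -2, -9, 0, 0, 0, 0, 0, 0, 0, 0, 0, 0, 0, 0, 0, 0, 0, 0, 0, 0, 0, 0, 0, 0, 0, 0, 0, 0, 0, 9, 0, 0, 0, -0.2, 0, 0, 9, 0, 0, 0, -0.2, 0, 0, 0, 0, 0, 0, -0.2]
}}

```text
time_s: 8.0
tcp_pos: [0.4584, 0.0667, 0.0873]
eef_rot: [0.54, 0.842, -0.001, -0.001]
contact_force: [-0.4, 0.5, -0.0]
gripper_width: 0.402
finger_force: 0.0
```

>>> {"name": "drive_tool", "arguments": {
  "plan": [0, 0, 3, 0, 0, 0, -0.2, 0, 0, 0, 0, 0, 0, -0.2]
}}

```text
time_s: 8.2
tcp_pos: [0.4596, 0.0669, 0.0856]
eef_rot: [0.54, 0.842, -0.0, -0.0]
contact_force: [-1.0, 0.3, 0.6]
gripper_width: 0.398
finger_force: 0.0
```

That confirms it: there is no contact below the earlier level. Going to TCP z≈0.080 and gripping.

>>> {"name": "drive_tool", "arguments": {
  "plan": [0, 0, 3, 0, 0, 0, -0.2, 0, 0, 2.5, 0, 0, 0, -0.2, 0, 0, 0, 0, 0, 0, -1, 0, 0, 0, 0, 0, 0, -1, 0, 0, 0, 0, 0, 0, -1, 0, 0, 0, 0, 0, 0, -1]
}}

```text
time_s: 8.8
tcp_pos: [0.4607, 0.0672, 0.0806]
eef_rot: [0.54, 0.842, 0.001, 0.001]
contact_force: [4.8, 1.2, -4.6]
gripper_width: 0.093
finger_force: 35.6
```

Gripped. Now the clockwise turn.

>>> {"name": "drive_tool", "arguments": {
  "plan": [0, 0, 0, 0, 0, 8.4, -1, 0, 0, 0, 0, 0, 8.4, -1, 0, 0, 0, 0, 0, 8.4, -1, 0, 0, 0, 0, 0, 8.4, -1, 0, 0, 0, 0, 0, 8.4, -1, 0, 0, 0, 0, 0, 8.4, -1, 0, 0, 0, 0, 0, 8.4, -1, 0, 0, 0, 0, 0, 8.4, -1, 0, 0, 0, 0, 0, 8.4, -1, 0, 0, 0, 0, 0, 8.4, -1, 0, 0, 0, 0, 0, 8.4, -1, 0, 0, 0, 0, 0, 8.4, -1]
}}

```text
time_s: 10.0
tcp_pos: [0.4597, 0.0678, 0.0806]
eef_rot: [0.993, 0.118, 0.0, -0.001]
contact_force: [1.1, 3.0, -2.2]
gripper_width: 0.095
finger_force: 36.0
```

>>> {"name": "drive_tool", "arguments": {
  "plan": [0, 0, 0, 0, 0, 0, -1, 0, 0, 0, 0, 0, 0, -1]
}}

```text
time_s: 10.2
tcp_pos: [0.4597, 0.0678, 0.0806]
eef_rot: [0.992, 0.123, 0.0, -0.0]
contact_force: [1.4, 4.0, -1.0]
gripper_width: 0.095
finger_force: 36.2
```

Run:
```python
from h import *
s,p,R,y=where();print(p,y,R[:,2],s['ft_torque'],s['contact_force'],s['joint_positions'].round(2))
```

```text
[0.45972374 0.06779317 0.08058223] 14.084655766349124 [ 3.91299281e-05  7.29494549e-04 -9.99999733e-01] [ 0.98680956 -0.11818592 -0.016099  ] [ 1.3960591   3.98925282 -1.0368445 ] [-0.18  0.45 -0.08  2.11  0.06  0.58 -1.62]
```

>>> {"name": "drive_tool", "arguments": {
  "plan": [0, 0, 0, 0, 0, 0, 0, 0, 0, 0, 0, 0, 0, 0, 0, 0, -15, 0, 0, 0, 0, 0, 0, -35, 0, 0, 0, 0.4, 0, 0, -35, 0, 0, 0, 0.4, 0, 0, -35, 0, 0, 0, 0.4, -9, 41.5, 0, 0, 0, 0, 0.4, -9, 41.5, 0, 0, 0, 0, 0.4, -9, 41.5, 0, 0, 0, 0, 0.4, -9, 41.5, 0, 0, 0, 0, 0.4]
}}

```text
time_s: 11.2
tcp_pos: [0.4637, -0.1051, 0.2006]
eef_rot: [0.993, 0.121, -0.0, 0.0]
contact_force: [1.2, 0.2, -0.1]
gripper_width: 0.696
finger_force: 0.0
```

>>> {"name": "drive_tool", "arguments": {
  "plan": [-9, 41.5, 0, 0, 0, 0, 0.4, -9, 41.5, 0, 0, 0, 0, 0.4, 0, 41.5, 0, 0, 0, 0, 0.4, 0, 41.5, 0, 0, 0, 0, 0.4, 0, 0, 0, 0, 0, -8.3, 0.4, 0, 0, 0, 0, 0, -8.3, 0.4, 0, 0, 0, 0, 0, -8.3, 0.4, 0, 0, 0, 0, 0, -8.3, 0.4, 0, 0, 0, 0, 0, -8.3, 0.4, 0, 0, 0, 0, 0, -8.3, 0.4, 0, 0, 0, 0, 0, -8.3, 0.4, 0, 0, 0, 0, 0, -8.3, 0.4]
}}

```text
time_s: 12.4
tcp_pos: [0.4857, -0.2688, 0.2002]
eef_rot: [0.763, 0.647, -0.001, -0.0]
contact_force: [0.6, 0.1, 0.1]
gripper_width: 0.7
finger_force: 0.0
```

>>> {"name": "drive_tool", "arguments": {
  "plan": [0, 0, 0, 0, 0, -8.3, 0.4, 0, 0, 0, 0, 0, -8.3, 0.4, 0, 0, 0, 0, 0, -8.3, 0.4, 0, 0, 0, 0, 0, -8.3, 0.4, 0, 0, 0, 0, 0, -8.3, 0.4, 0, 0, 0, 0, 0, -8.3, 0.4, 0, 0, 0, 0, 0, -8.3, 0.4, 0, 0, 0, 0, 0, -8.3, 0.4, 0, 0, 0, 0, 0, -8.3, 0.4, 0, 0, 0, 0, 0, -8.3, 0.4, 0, 0, 0, 0, 0, -8.3, 0.4, 0, 0, 0, 0, 0, -8.3, 0.4]
}}

```text
time_s: 13.6
tcp_pos: [0.4857, -0.269, 0.2002]
eef_rot: [-0.002, 1.0, -0.0, -0.001]
contact_force: [-0.3, -0.1, 1.2]
gripper_width: 0.7
finger_force: 0.0
```

Run:
```python
from h import *
s,p,R,y=where();print(s['time_s'],p,y,R[:,2],s['joint_positions'].round(2))
a,c=snap('wrist','w5.png');q=proj(c,[.488,-.267,.09]);print(q)
t,e=snap('top')
k=a[60:260,180:460][:,:,::-1];K=cv2.resize((255*(k/255.)**.75).astype(np.uint8),(560,400),interpolation=cv2.INTER_CUBIC)
P=cv2.resize(t[205:240,265:305][:,:,::-1],(240,210),interpolation=cv2.INTER_CUBIC)
K=np.hstack([K,np.zeros((400,240,3),np.uint8)]);K[:210,560:]=P;cv2.imwrite('pics/w5c.png',K)
```

```text
13.6 [ 0.48572162 -0.26897048  0.20020763] -179.8175834460418 [-1.42509204e-03 -2.23812486e-04 -9.99998960e-01] [ 0.82  0.45 -0.52  1.79  0.27  0.97  1.77]
[322.75556686 200.34751489]
```

View pics/w5c.png

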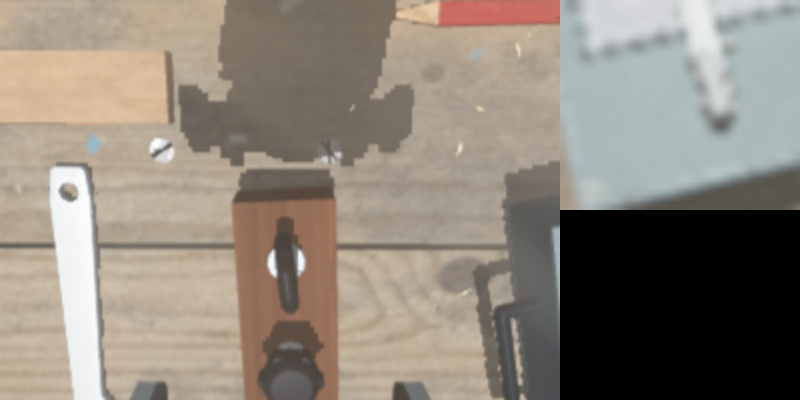

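The crop shows the turnbutton tongue across the cover's edge. The flat key's collar is at about (286,262), its head runs from (285,225) to (290,310), and the knob is at (292,380).

Run:
```python
from h import *
a=cv2.imread('pics/w5.png');c=vision.calibration('wrist');s,p,R,y=where()
g=cv2.cvtColor(a,cv2.COLOR_BGR2GRAY);hsv=cv2.cvtColor(a,cv2.COLOR_BGR2HSV)
sub=(slice(160,225),slice(300,350))
m=((g<62)&(hsv[:,:,1]<110))[sub].astype(np.uint8)
for r in range(4,62,3): print(r+160,''.join('#' if v else '.' for v in m[r]),np.where(m[r])[0].mean()+300 if m[r].any() else '')
w=((g>140))[sub];ys,xs=np.where(w);print('white',xs.min()+300,xs.max()+300,ys.min()+160,ys.max()+160)
col=ray(c,180+286/2,60+262/2,.051);print('collar',col)
for z in(.075,.094): print(z,proj(c,[col[0],col[1],z]), proj(c,[col[0]-.018,col[1],z]),proj(c,[col[0]+.018,col[1],z]))
# block edges at z .047
L=ray(c,180+233/2,60+200/2,.047);Rr=ray(c,180+335/2,60+197/2,.047);print('block',L,Rr,(L+Rr)/2)
L2=ray(c,180+244/2,60+395/2,.047);R2=ray(c,180+338/2,60+395/2,.047);print(L2,R2)
```

```text
164 .................................................. 
167 .................................................. 
170 ...................########....................... 322.5
173 ...................########....................... 322.5
176 ...................########....................... 322.5
179 ..................###########..................... 323.0
182 .................#########..#..................... 321.7
185 ..................########........................ 321.5
188 ..................#########....................... 322.0
191 ...................########....................... 322.5
194 ...................########....................... 322.5
197 ...................###..####...................... 323.14285714285717
200 ...................###..#####..................... 323.75
203 ...................###...####..................... 323.7142857142857
206 ....................###..####..................... 324.14285714285717
209 ....................###..####..................... 324.14285714285717
212 .....................########..................... 324.5
215 .......................####....................... 324.5
218 .................................................. 
221 ...................###############................ 326.0
white 314 349 160 224
collar [ 0.48966249 -0.26631402  0.051     ]
0.075 [323.25093461 197.39530639] [323.2995242  179.95153776] [323.20417513 214.18206056]
0.094 [323.47930049 203.21542738] [323.53593846 184.71646231] [323.42493391 220.97251526]
block [ 0.45654643 -0.294543    0.047     ] [ 0.45501048 -0.24033521  0.047     ] [ 0.45577846 -0.2674391   0.047     ]
[ 0.57271675 -0.29103356  0.047     ] [ 0.57276913 -0.23517158  0.047     ]
```

>>> {"name": "drive_tool", "arguments": {
  "plan": [0, 0, 0, 0, 0, -5, 0, -3.5, 2.4, 0, 0, 0, 0, 0, 0, 0, 30, 0, 0, 0, 0, 0, 0, 30, 0, 0, 0, 0, 0, 0, 30, 0, 0, 0, 0, 0, 0, 20, 0, 0, 0, 0, 0, 0, 0, 0, 0, 0, 0]
}}

```text
time_s: 14.4
tcp_pos: [0.4879, -0.2647, 0.0879]
eef_rot: [-0.04, 0.999, 0.001, -0.002]
contact_force: [-0.8, -0.5, 0.5]
gripper_width: 0.499
finger_force: 0.0
```

Run:
```python
from h import *
s,p,R,y=where();print(p,y,s['contact_force'])
print((R.T@(np.array([.489,-.2663,.047])-p)*1000).round(1))
```

```text
[ 0.487881   -0.26468056  0.08787679] -175.37108814907464 [-0.82547857 -0.54906496  0.4994749 ]
[-1.2 -1.8 40.9]
```

>>> {"name": "drive_tool", "arguments": {
  "plan": [-1.2, -1.8, 10, 0, 0, 0, 0, 0, 0, 10, 0, 0, 0, 0, 0, 0, 10, 0, 0, 0, 0, 0, 0, 5, 0, 0, 0, 0, 0, 0, 5, 0, 0, 0, 0, 0, 0, 0, 0, 0, 0, 0]
}}

```text
time_s: 15.0
tcp_pos: [0.491, -0.2672, 0.0499]
eef_rot: [-0.042, 0.999, 0.0, -0.0]
contact_force: [0.3, -0.5, 0.2]
gripper_width: 0.504
finger_force: 0.0
```

>>> {"name": "drive_tool", "arguments": {
  "plan": [0, 0, 0, 0, 0, 0, -1, 0, 0, 0, 0, 0, 0, -1, 0, 0, 0, 0, 0, 0, -1, 0, 0, 0, 0, 0, 0, -1, 0, 0, 0, 0, 0, 0, -1],
  "grip_force": 60
}}

```text
time_s: 15.5
tcp_pos: [0.4917, -0.2675, 0.0509]
eef_rot: [-0.042, 0.999, -0.0, 0.0]
contact_force: [0.1, 0.3, 2.9]
gripper_width: 0.097
finger_force: 61.0
```

>>> {"name": "drive_tool", "arguments": {
  "plan": [0, 0, -5, 0, 0, 0, -1, 0, 0, -10, 0, 0, 0, -1, 0, 0, -20, 0, 0, 0, -1, 0, 0, -25, 0, 0, 0, -1, 0, 0, -25, 0, 0, 0, -1, 0, 0, -27, 0, 0, 0, -1]
}}

```text
time_s: 16.1
tcp_pos: [0.491, -0.2673, 0.1639]
eef_rot: [-0.042, 0.999, 0.0, -0.0]
contact_force: [-0.3, 0.5, -1.1]
gripper_width: 0.098
finger_force: 60.6
```

>>> {"name": "drive_tool", "arguments": {
  "plan": [-9.7, 28.5, 0, 0, 0, 0, -1, -9.7, 28.5, 0, 0, 0, 0, -1, -9.7, 28.5, 0, 0, 0, 0, -1, -9.7, 28.5, 0, 0, 0, 0, -1, -9.7, 28.5, 0, 0, 0, 0, -1, -9.7, 28.5, 0, 0, 0, 0, -1, 0, 0, 0, 0, 0, -4.4, -1, 0, 0, 0, 0, 0, -4.4, -1, 0, 0, 0, 0, 0, 0, -1, 0, 0, 0, 0, 0, 0, -1]
}}

```text
time_s: 17.1
tcp_pos: [0.5349, -0.0924, 0.1629]
eef_rot: [-0.117, 0.993, -0.0, 0.0]
contact_force: [-0.5, -0.3, -1.0]
gripper_width: 0.098
finger_force: 60.7
```

Run:
```python
from h import *
s,p,R,y=where();print(s['time_s'],p,y,R[:,2],s['joint_positions'].round(2),s['gripper_width'],s['finger_force'])
a,c=snap('wrist','w6.png')
T=np.array(c['camera_from_world'])
print('kh px',proj(c,[.5264,-.0535,.0775]))
for x in(-8,0,8): print('tip',x,proj(c,p+R@np.array([x/1e3+.002,0,.040])),'collar',proj(c,p+R@np.array([x/1e3+.002,0,.004])))
k=a[100:300,210:410][:,:,::-1];cv2.imwrite('pics/w6c.png',cv2.resize((255*(k/255.)**.7).astype(np.uint8),(600,600),interpolation=cv2.INTER_CUBIC))
```

```text
17.1 [ 0.53488464 -0.09239431  0.16285495] -166.51875684971733 [ 2.09741228e-04 -1.47571487e-04 -9.99999967e-01] [ 0.55  0.5  -0.59  1.85  0.35  0.9   1.6 ] 0.09765565924196541 60.67678391933441
kh px [366.13223788 207.41575932]
tip -8 [320.66098138 234.19003321] collar [320.81668775 258.39677691]
tip 0 [320.68170588 224.01363983] collar [320.84370235 246.57059646]
tip 8 [320.70293168 213.59108769] collar [320.87150043 234.40143354]
```

View pics/w6c.png

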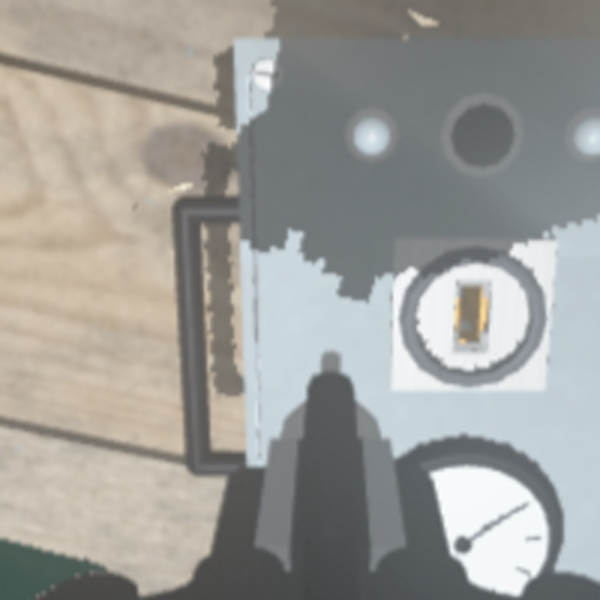

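The crop shows the keyhole slot centre at (472,317) and the blade's tip front edge at (331,350). The head's front edge is at (331,372). I'll work out the key's offset in the tool and the shift to the keyhole.

Run:
```python
from h import *
s,p,R,y=where();c=vision.calibration('wrist');im=cv2.imread('pics/w6.png')
px=lambda X,Y:(210+(X+.5)/3-.5,100+(Y+.5)/3-.5)
kh=ray(c,*px(472.5,317),.0775);print('kh',kh, 'tool',(R.T@(kh-p)*1000).round(2))
rg=ray(c,*px(473,316.5),.0805);print('ring',rg)
for z in(0,-8,-16,-24): print('head front at z',z,[ (x,proj(c,p+R@np.array([x/1e3,0,z/1e3]))[1].round(1)) for x in (14,16,18,20)])
for z in (34,37,40): print('tip z',z,[(x,proj(c,p+R@np.array([x/1e3,0,z/1e3]))[1].round(1)) for x in (4,6,8,10)])
g=cv2.cvtColor(im,cv2.COLOR_BGR2GRAY)
for v in range(211,232): print(v,g[v,313:329].tolist())
```

```text
kh [ 0.5243212 -0.0532462  0.0775   ] tool [ 1.12 40.59 85.26]
ring [ 0.52329011 -0.05388644  0.0805    ]
head front at z 0 [(14, np.float64(230.9)), (16, np.float64(227.7)), (18, np.float64(224.4)), (20, np.float64(221.2))]
head front at z -8 [(14, np.float64(236.7)), (16, np.float64(233.4)), (18, np.float64(230.0)), (20, np.float64(226.6))]
head front at z -16 [(14, np.float64(243.1)), (16, np.float64(239.6)), (18, np.float64(236.1)), (20, np.float64(232.6))]
head front at z -24 [(14, np.float64(250.2)), (16, np.float64(246.5)), (18, np.float64(242.9)), (20, np.float64(239.2))]
tip z 34 [(4, np.float64(224.6)), (6, np.float64(221.9)), (8, np.float64(219.2)), (10, np.float64(216.5))]
tip z 37 [(4, np.float64(223.0)), (6, np.float64(220.3)), (8, np.float64(217.7)), (10, np.float64(215.0))]
tip z 40 [(4, np.float64(221.4)), (6, np.float64(218.8)), (8, np.float64(216.2)), (10, np.float64(213.6))]
211 [195, 194, 194, 194, 194, 194, 194, 194, 194, 194, 193, 193, 193, 193, 193, 192]
212 [194, 194, 194, 194, 194, 194, 194, 194, 193, 193, 193, 193, 192, 192, 192, 191]
213 [194, 194, 195, 19
[... 786 characters left out ...]
 100, 105, 142, 184, 193, 194, 194, 193]
223 [194, 192, 189, 167, 111, 88, 86, 86, 87, 98, 138, 180, 191, 194, 194, 194]
224 [190, 160, 148, 123, 83, 68, 67, 67, 68, 76, 102, 135, 163, 185, 193, 194]
225 [170, 115, 91, 73, 61, 60, 59, 60, 60, 60, 65, 79, 110, 148, 185, 193]
226 [136, 80, 63, 59, 58, 59, 59, 59, 58, 60, 59, 60, 68, 102, 175, 191]
227 [104, 64, 59, 58, 58, 58, 59, 59, 58, 59, 59, 59, 60, 76, 142, 184]
228 [80, 60, 58, 58, 58, 58, 58, 59, 59, 59, 58, 59, 59, 65, 107, 177]
229 [66, 58, 58, 58, 58, 58, 59, 59, 59, 59, 59, 59, 59, 60, 89, 174]
230 [63, 58, 58, 58, 58, 58, 59, 58, 59, 59, 59, 58, 59, 59, 79, 158]
231 [62, 57, 57, 58, 59, 58, 59, 59, 59, 59, 59, 59, 59, 59, 75, 147]
```

Run:
```python
from h import *
s,p,R,y=where();c=vision.calibration('wrist');im=cv2.imread('pics/w6.png');g=cv2.cvtColor(im,cv2.COLOR_BGR2GRAY)
for v in range(191,221): print(v,g[v,358:378].tolist())
m=np.zeros_like(g);sub=(slice(192,219),slice(359,377));m[sub]=(g[sub]<205).astype(np.uint8)
n,l,st,ce=cv2.connectedComponentsWithStats(m);print(st,ce)
for i in range(1,n):
    if st[i][4]>60: w=ray(c,*ce[i],.0765);print(w,(R.T@(w-p)*1000).round(2))
```

```text
191 [206, 220, 231, 235, 236, 237, 238, 237, 235, 234, 235, 235, 234, 234, 236, 236, 234, 233, 232, 229]
192 [233, 234, 235, 235, 230, 231, 233, 231, 229, 229, 230, 229, 228, 229, 231, 231, 233, 233, 232, 232]
193 [237, 235, 235, 228, 192, 205, 211, 210, 209, 209, 210, 209, 208, 210, 211, 212, 230, 233, 232, 232]
194 [237, 235, 234, 223, 159, 174, 177, 176, 176, 176, 175, 175, 178, 189, 189, 189, 227, 233, 232, 231]
195 [237, 235, 234, 224, 173, 148, 131, 129, 129, 129, 128, 131, 155, 180, 185, 193, 228, 233, 232, 231]
196 [237, 235, 234, 224, 183, 133, 98, 96, 96, 97, 96, 101, 145, 178, 185, 198, 229, 232, 232, 232]
197 [237, 235, 234, 220, 181, 130, 94, 91, 93, 93, 93, 99, 157, 181, 183, 180, 226, 232, 232, 231]
198 [237, 235, 233, 218, 182, 123, 92, 91, 93, 94, 93, 101, 163, 184, 183, 177, 225, 232, 232, 231]
199 [237, 235, 234, 222, 197, 123, 90, 89, 92, 94, 94, 104, 167, 195, 182, 172, 225, 232, 232, 231]
200 [237, 235, 234, 223, 193, 117, 88, 88, 92, 93, 93, 105, 169, 197, 175, 173, 225, 232, 232, 232]
201 [237, 235, 233, 206, 179, 114, 88, 87, 90, 92, 94, 106, 169, 195, 169, 1
[... 1465 characters left out ...]
0, 184, 171, 170, 170, 170, 168, 149, 146, 164, 170, 177, 200, 228, 232, 231, 230, 231]
217 [235, 233, 222, 202, 196, 197, 195, 195, 193, 184, 181, 190, 193, 197, 217, 230, 231, 231, 230, 231]
218 [234, 234, 230, 226, 226, 228, 225, 224, 224, 224, 223, 222, 223, 225, 228, 232, 232, 230, 228, 225]
219 [228, 233, 234, 233, 235, 236, 233, 233, 233, 233, 232, 230, 232, 233, 232, 230, 228, 224, 189, 168]
220 [223, 232, 234, 234, 236, 236, 234, 233, 234, 233, 230, 231, 233, 233, 230, 194, 177, 165, 120, 97]
[[     0      0    640    400 255711]
 [   361    193     13     25    289]] [[319.44628506 199.49332645]
 [367.02768166 205.40484429]]
[ 0.52469714 -0.05310009  0.0765    ] [ 0.72 40.65 86.26]
```

>>> {"name": "drive_tool", "arguments": {
  "plan": [0.3, 10.2, 0, 0, 0, 0, -1, 0.3, 10.2, 0, 0, 0, 0, -1, 0.3, 10.2, 0, 0, 0, 0, -1, 0.3, 10.2, 0, 0, 0, 0, -1, 0, 0, 15, 0, 0, 0, -1, 0, 0, 15, 0, 0, 0, -1, 0, 0, 10, 0, 0, 0, -1, 0, 0, 0, 0, 0, 0, -1, 0, 0, 0, 0, 0, 0, -1],
  "grip_force": 90
}}

```text
time_s: 18.05
tcp_pos: [0.524, -0.053, 0.1219]
eef_rot: [-0.118, 0.993, 0.0, -0.0]
contact_force: [-0.3, 0.5, -0.8]
gripper_width: 0.09
finger_force: 90.2
```

Run:
```python
from h import *
s,p,R,y=where();print(s['time_s'],p,y,s['contact_force'])
th=np.radians(-166.519);X=np.array([np.cos(th),np.sin(th),0]);Y=np.array([np.sin(th),-np.cos(th),0])
t=np.array([.53488464,-.09239431,0])+X*.0012+Y*.0409;print(t,(R.T@(t-p)*1000).round(2))
a,c=snap('wrist','w7.png')
g=cv2.cvtColor(a,cv2.COLOR_RGB2GRAY)
for v in range(196,226,2): print(v,g[v,308:334].tolist())
```

```text
18.05 [ 0.52395827 -0.05297931  0.12193119] -166.40084344455366 [-0.2603079   0.52502333 -0.82832466]
[ 0.52418298 -0.05290096  0.        ] [-3.5000e-01 -3.0000e-02  1.2193e+02]
196 [95, 94, 94, 93, 94, 94, 94, 95, 96, 95, 93, 93, 93, 93, 93, 92, 94, 94, 95, 94, 94, 94, 93, 93, 93, 92]
198 [94, 93, 92, 91, 86, 83, 82, 79, 77, 75, 67, 66, 65, 66, 69, 69, 73, 78, 81, 86, 87, 91, 92, 92, 92, 93]
200 [71, 67, 64, 61, 60, 60, 60, 60, 59, 60, 60, 61, 61, 60, 60, 60, 59, 59, 59, 58, 59, 60, 61, 62, 69, 80]
202 [61, 61, 60, 61, 61, 61, 61, 61, 61, 61, 59, 60, 60, 60, 60, 60, 60, 59, 59, 59, 59, 58, 58, 58, 58, 59]
204 [61, 61, 60, 61, 60, 60, 61, 61, 61, 62, 63, 66, 70, 67, 63, 61, 61, 60, 60, 59, 59, 59, 59, 59, 59, 59]
206 [61, 63, 67, 73, 80, 85, 88, 90, 92, 93, 94, 94, 94, 94, 93, 91, 90, 89, 86, 86, 83, 78, 68, 61, 59, 60]
208 [82, 88, 93, 94, 94, 94, 96, 97, 97, 96, 94, 94, 95, 95, 95, 94, 94, 96, 97, 97, 95, 95, 93, 88, 78, 68]
210 [96, 95, 95, 94, 95, 94, 94, 94, 94, 94, 92, 92, 94, 93, 93, 92, 92, 92, 93, 94, 95, 95, 95, 95, 93, 93]
212 [97, 96, 95, 95, 94, 94, 93, 90, 81, 77, 77, 77, 77, 77, 76, 78, 84, 90, 92, 93, 95, 95, 95, 95, 94, 94]
214 [204, 144, 117, 114, 113, 101, 94, 90, 74, 65, 63, 62, 62, 62, 62, 64, 77, 89, 92, 93, 95, 95, 95, 95, 95, 95]
216 [237, 234, 232, 232, 228, 152, 106, 104, 79, 65, 66, 67, 67, 66, 64, 64, 78, 89, 91, 92, 95, 95, 95, 95, 95, 94]
218 [237, 235, 234, 234, 230, 170, 180, 195, 124, 88, 90, 92, 92, 91, 86, 82, 79, 83, 86, 90, 95, 96, 95, 95, 94, 94]
220 [237, 235, 234, 233, 229, 146, 115, 183, 124, 91, 92, 94, 94, 94, 91, 84, 81, 82, 83, 89, 95, 95, 95, 96, 95, 110]
222 [236, 235, 233, 233, 229, 165, 174, 195, 127, 93, 91, 91, 91, 92, 91, 86, 81, 83, 84, 89, 95, 95, 96, 95, 97, 129]
224 [236, 234, 233, 233, 228, 163, 157, 156, 98, 65, 60, 60, 59, 60, 63, 67, 68, 75, 82, 89, 95, 96, 96, 95, 118, 215]
```

Blade and slot line up in the image (blade columns 316.5–323, slot columns 313–327). Easing down.

>>> {"name": "drive_tool", "arguments": {
  "plan": [-0.3, 0, 2, 0, 0, 0, -1, 0, 0, 2, 0, 0, 0, -1, 0, 0, 2, 0, 0, 0, -1, 0, 0, 2, 0, 0, 0, -1, 0, 0, 0, 0, 0, 0, -1]
}}

```text
time_s: 18.6
tcp_pos: [0.5242, -0.0527, 0.1142]
eef_rot: [-0.119, 0.993, 0.0, -0.0]
contact_force: [-0.6, -0.1, -0.5]
gripper_width: 0.088
finger_force: 90.2
```

>>> {"name": "drive_tool", "arguments": {
  "plan": [0, 0, 2, 0, 0, 0, -1, 0, 0, 2, 0, 0, 0, -1, 0, 0, 2, 0, 0, 0, -1, 0, 0, 0, 0, 0, 0, -1]
}}

```text
time_s: 19.0
tcp_pos: [0.5247, -0.0526, 0.1083]
eef_rot: [-0.119, 0.993, 0.0, 0.0]
contact_force: [0.6, -0.6, -0.9]
gripper_width: 0.092
finger_force: 90.3
```

>>> {"name": "drive_tool", "arguments": {
  "plan": [0, 0, 2, 0, 0, 0, -1, 0, 0, 2, 0, 0, 0, -1, 0, 0, 2, 0, 0, 0, -1, 0, 0, 0, 0, 0, 0, -1]
}}

```text
time_s: 19.4
tcp_pos: [0.5248, -0.0526, 0.1023]
eef_rot: [-0.119, 0.993, 0.0, 0.0]
contact_force: [2.6, 0.2, -1.8]
gripper_width: 0.091
finger_force: 90.4
```

>>> {"name": "drive_tool", "arguments": {
  "plan": [0, 0, 1.5, 0, 0, 0, -1, 0, 0, 1.5, 0, 0, 0, -1, 0, 0, 1.5, 0, 0, 0, -1, 0, 0, 1.5, 0, 0, 0, -1, 0, 0, 0, 0, 0, 0, -1]
}}

```text
time_s: 19.9
tcp_pos: [0.5249, -0.0526, 0.0964]
eef_rot: [-0.119, 0.993, 0.0, 0.0]
contact_force: [3.8, 0.7, -0.9]
gripper_width: 0.089
finger_force: 90.5
```

>>> {"name": "drive_tool", "arguments": {
  "plan": [0, 0, 1.5, 0, 0, 0, -1, 0, 0, 1.5, 0, 0, 0, -1, 0, 0, 1.5, 0, 0, 0, -1, 0, 0, 1.5, 0, 0, 0, -1, 0, 0, 0, 0, 0, 0, -1]
}}

```text
time_s: 20.4
tcp_pos: [0.5248, -0.0525, 0.0904]
eef_rot: [-0.119, 0.993, 0.0, 0.0]
contact_force: [4.9, 0.1, -0.3]
gripper_width: 0.088
finger_force: 90.7
```

>>> {"name": "drive_tool", "arguments": {
  "plan": [-0.4, 0, 1.5, 0, 0, 0, -1, 0, 0, 1.5, 0, 0, 0, -1, 0, 0, 1.5, 0, 0, 0, -1, 0, 0, 1, 0, 0, 0, -1, 0, 0, 0, 0, 0, 0, -1]
}}

```text
time_s: 20.9
tcp_pos: [0.525, -0.0525, 0.0848]
eef_rot: [-0.119, 0.993, 0.0, 0.0]
contact_force: [3.9, 1.0, -1.7]
gripper_width: 0.09
finger_force: 90.8
```

>>> {"name": "drive_tool", "arguments": {
  "plan": [0, 0, 1, 0, 0, 0, -1, 0, 0, 1, 0, 0, 0, -1, 0, 0, 0, 0, 0, 0, -1]
}}

```text
time_s: 21.2
tcp_pos: [0.525, -0.0525, 0.0829]
eef_rot: [-0.119, 0.993, 0.0, 0.0]
contact_force: [4.8, 1.6, 0.8]
gripper_width: 0.095
finger_force: 90.8
```

>>> {"name": "drive_tool", "arguments": {
  "plan": [-0.3, 0, 1, 0, 0, 0, -1, 0, 0, 1, 0, 0, 0, -1, 0, 0, 0, 0, 0, 0, -1]
}}

```text
time_s: 21.5
tcp_pos: [0.5251, -0.0525, 0.0814]
eef_rot: [-0.119, 0.993, -0.0, -0.0]
contact_force: [2.1, 0.9, 7.4]
gripper_width: 0.092
finger_force: 92.1
```

>>> {"name": "drive_tool", "arguments": {
  "plan": [0, 0, 1, 0, 0, 0, -1, 0, 0, 0, 0, 0, 0, -1]
}}

```text
time_s: 21.7
tcp_pos: [0.5252, -0.0525, 0.0813]
eef_rot: [-0.119, 0.993, -0.001, -0.0]
contact_force: [-1.6, 1.4, 18.8]
gripper_width: 0.095
finger_force: 93.8
```

>>> {"name": "drive_tool", "arguments": {
  "plan": [0, 0, 1, 0, 0, 0, -1, 0, 0, 0, 0, 0, 0, -1, 0, 0, 0, 0, 0, 0, -1]
}}

```text
time_s: 22.0
tcp_pos: [0.5253, -0.0525, 0.0813]
eef_rot: [-0.119, 0.993, -0.001, -0.0]
contact_force: [-4.6, 0.1, 29.7]
gripper_width: 0.088
finger_force: 95.5
```

>>> {"name": "drive_tool", "arguments": {
  "plan": [0, 0, 0, 0, 0, 4, -1, 0, 0, 0, 0, 0, 4, -1, 0, 0, 0, 0, 0, 4, -1, 0, 0, 0, 0, 0, 0, -1]
}}

```text
time_s: 22.4
tcp_pos: [0.5258, -0.0526, 0.0813]
eef_rot: [-0.013, 1.0, -0.001, 0.001]
contact_force: [-2.2, 0.9, 26.5]
gripper_width: 0.087
finger_force: 94.7
```

Run:
```python
from h import *
s,p,R,y=where();print(p,y,R[:,2],s['contact_force'],s['ft_torque'],s['joint_positions'].round(2))
```

```text
[ 0.5257905  -0.05261146  0.08126112] -178.46671817438067 [ 0.00111144 -0.0018061  -0.99999775] [-2.19867709  0.9360893  26.4768532 ] [0.11415012 0.58426706 0.07946398] [ 0.39  0.58 -0.49  1.94  0.4   0.72  1.26]
```

It's seated and turning. Continuing to the stop.

>>> {"name": "drive_tool", "arguments": {
  "plan": [0, 0, 0, 0, 0, 7, -1, 0, 0, 0, 0, 0, 7, -1, 0, 0, 0, 0, 0, 7, -1, 0, 0, 0, 0, 0, 7, -1, 0, 0, 0, 0, 0, 7, -1, 0, 0, 0, 0, 0, 7, -1, 0, 0, 0, 0, 0, 7, -1, 0, 0, 0, 0, 0, 7, -1, 0, 0, 0, 0, 0, 7, -1, 0, 0, 0, 0, 0, 7, -1, 0, 0, 0, 0, 0, 0, -1]
}}

```text
time_s: 23.5
tcp_pos: [0.5253, -0.053, 0.0813]
eef_rot: [0.563, 0.826, -0.001, 0.0]
contact_force: [-3.9, -0.7, 26.7]
gripper_width: 0.086
finger_force: 94.9
```

```bash
cat > st.py <<'E'
from h import *
s,p,R,y=where();print(s['time_s'],p,y,R[:,2].round(4),s['contact_force'],s['ft_torque'],s['finger_force'],s['gripper_width'],s['joint_positions'].round(2))
E
python3 st.py
```

```text
23.5 [ 0.52531255 -0.05304237  0.08125596] 111.41040788165415 [ 1.0e-04 -1.4e-03 -1.0e+00] [-3.9169292  -0.68914025 26.6765685 ] [-0.00313809  0.89467542  0.01119465] 94.88286897540092 0.08614327721896925 [ 0.15  0.54 -0.18  1.95  0.15  0.66  0.26]
```

>>> {"name": "drive_tool", "arguments": {
  "plan": [0, 0, 0, 0, 0, 4, -1, 0, 0, 0, 0, 0, 4, -1, 0, 0, 0, 0, 0, 0, -1]
}}

```text
time_s: 23.8
tcp_pos: [0.5252, -0.0531, 0.0812]
eef_rot: [0.619, 0.785, -0.0, 0.0]
contact_force: [-3.2, 0.3, 27.6]
gripper_width: 0.089
finger_force: 94.9
```

```bash
python3 st.py
```

```text
23.8 [ 0.52521577 -0.05306727  0.08124982] 103.49411857980554 [-0.     -0.0012 -1.    ] [-3.24752754  0.27703661 27.59350125] [0.03944    0.98766704 0.13633976] 94.93236064910889 0.08895541976310906 [ 0.13  0.54 -0.14  1.95  0.12  0.66  0.14]
```

>>> {"name": "drive_tool", "arguments": {
  "plan": [0, 0, 0, 0, 0, 3, -1, 0, 0, 0, 0, 0, 0, -1, 0, 0, 0, 0, 0, 0, -1]
}}

```text
time_s: 24.1
tcp_pos: [0.5252, -0.0531, 0.0813]
eef_rot: [0.639, 0.769, -0.0, 0.0]
contact_force: [-5.1, 0.0, 26.6]
gripper_width: 0.086
finger_force: 95.0
```

```bash
python3 st.py
```

```text
24.1 [ 0.52518567 -0.05306922  0.08125773] 100.59720998952152 [-1.e-04 -1.e-03 -1.e+00] [-5.09077270e+00  2.23177107e-02  2.65564791e+01] [0.0576668  0.91299901 0.11953558] 94.95049774646759 0.08631477124649146 [ 0.12  0.54 -0.13  1.95  0.11  0.66  0.1 ]
```

>>> {"name": "drive_tool", "arguments": {
  "plan": [0, 0, 0, 0, 0, 3, -1, 0, 0, 0, 0, 0, 0, -1, 0, 0, 0, 0, 0, 0, -1]
}}

```text
time_s: 24.4
tcp_pos: [0.5252, -0.0531, 0.0813]
eef_rot: [0.659, 0.752, -0.0, 0.0]
contact_force: [-3.4, -0.3, 28.0]
gripper_width: 0.089
finger_force: 95.0
```

```bash
python3 st.py
```

```text
24.4 [ 0.52516355 -0.05306364  0.08125105] 97.5863865272642 [-1.e-04 -9.e-04 -1.e+00] [-3.42112135 -0.3318969  27.97817357] [0.09499702 0.99097068 0.10140046] 94.96954008936882 0.08943472497660691 [ 0.11  0.54 -0.12  1.95  0.1   0.66  0.06]
```

>>> {"name": "drive_tool", "arguments": {
  "plan": [0, 0, 0, 0, 0, 2, -1, 0, 0, 0, 0, 0, 0, -1, 0, 0, 0, 0, 0, 0, -1]
}}

```text
time_s: 24.7
tcp_pos: [0.5251, -0.0531, 0.0812]
eef_rot: [0.672, 0.741, -0.0, 0.0]
contact_force: [-3.5, 0.2, 28.6]
gripper_width: 0.09
finger_force: 95.0
```

```bash
python3 st.py
```

```text
24.7 [ 0.52509645 -0.05306239  0.08122767] 95.61902727617237 [-3.e-04 -1.e-03 -1.e+00] [-3.48013598  0.22573548 28.55525128] [0.02251897 1.00119551 0.25467423] 94.97219547629356 0.08987644131644153 [ 0.1   0.54 -0.11  1.95  0.09  0.66  0.03]
```

>>> {"name": "drive_tool", "arguments": {
  "plan": [0, 0, 0, 0, 0, 1.5, -1, 0, 0, 0, 0, 0, 0, -1, 0, 0, 0, 0, 0, 0, -1]
}}

```text
time_s: 25.0
tcp_pos: [0.5251, -0.0531, 0.0812]
eef_rot: [0.681, 0.732, -0.0, 0.0]
contact_force: [-4.1, -0.5, 29.4]
gripper_width: 0.091
finger_force: 95.0
```

```bash
python3 st.py
python3 - <<'E'
from h import *
t,e=snap('top');print(t.shape)
g=cv2.cvtColor(t,cv2.COLOR_RGB2GRAY);print('tongue end',ray(e,288,211,.087))
E
```

```text
25.0 [ 0.52508328 -0.05306854  0.08124958] 94.14504938574514 [-3.0e-04 -1.1e-03 -1.0e+00] [-4.07821043 -0.51679957 29.43735703] [0.04582822 1.00672624 0.45902798] 94.99546721577644 0.09082927655266543 [ 0.1   0.53 -0.1   1.95  0.09  0.66  0.01]
(400, 640, 3)
tongue end [0.48443187 0.07427513 0.087     ]
```

The torque has climbed to 0.46 N m, so the key is hard against the stop, home and gripped. Handing in.

```bash
python3 -c "
from station import robot
print(robot.job_done())"
```

```text
the job is handed in; nothing more can be done
None
```

I handed the job in at about 25 s: the turnbutton stands across the shut fuse cover, and the flat key is fully down in the switch, turned clockwise to the stop and still held by the gripper; no verdict came back.

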